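# Retain the tube rotator's drum with its linch pin

### The job

The tube rotator's drum is on its shaft but nothing keeps it there. Take the linch pin from its stand, push it gently down through the cross hole near the shaft's end until its shoulder rests on the shaft, with the ring still open and leaning back over the drum's hub, then flip the sprung ring over the shaft's end and press it past the two studs until it snaps and hangs down round the shaft, under the pin's end, and let go. Do not force the pin or the machine hard, and leave the other things on the bench where they are.

Things in the scene. Friction and masses are not known exactly. Their poses are not given: they have to be found in the camera images.
- rotator: Tube rotator, fixed: white motor housing 160 tall, a level shaft with its axis 90 up, a grey drum of tubes (diameter 120, 105 behind the hole) and a hub (diameter 32) in front of it. Origin on the bench below the nominal cross hole; +x along the shaft, outwards past its free end; z up. Shaft, drum and hub have end float: they stand 3 to 14 out along +x, unmeasured, stiff (20 N to shift).
- hole_nominal (a point): Nominal mouth centre of the vertical cross hole, in the top of the shaft's square end (28 wide, 28 high, top 104 up; ends 24 past the hole). This is with the shaft pushed in: the true hole is 3 to 14 further along +x (end float), not off across. Through hole, diameter 11.4. Half-way down, a sprung ball in its wall must be pushed aside by the pin: about 4 to 6 N. Axes as the rotator's.
- stand_hole0 (a point): Mouth of the hole (12 in diameter, through) in the grey stand block, 70 x 60 and 56 tall, fixed to the bench, in which the pin stands upright at the start, shoulder on the block.
- pin_grip (a point): Place to grasp on the linch pin's square steel stub, 40 above the shoulder's underside. Stub: 14 wide along y (pinch here), 16 along x, top 52 above the shoulder. Pin axes: z up along the pin, y along the ring's hinge, -x where the open ring leans. At home they match the rotator's axes. Pin mass about 0.12 kg.
- pin_shoulder (a point): Centre of the underside of the pin's shoulder flange (diameter 22, 5 thick), which lies on the shaft's top when the pin is home. Pin axes.
- pin_tip (a point): Lower end of the pin's round shank (diameter 10, 44 long below the shoulder, foot chamfered 0.7). Stands 16 out below the shaft when home. Pin axes.
- ring_end (a point): Middle of the ring's far cross bar. The ring is a U of steel wire 6 thick, 50 wide between wire centres, on a hinge barrel (8 thick, 48 long) that runs along the pin's y, 9 above the shoulder's underside; the cross bar is 58 from the hinge axis.
- ring (a joint): Ring angle, rad. 0: open, leaning to the pin's -x, 30 degrees above level. 1.05: straight up. 2.62: level, towards the pin's +x. About 2.9: its springy sides rest on a stud (10 wide) on each cheek of the shaft; pressing the cross bar on with about 3 to 6 N snaps them over. 4.19: closed, hanging free, cross bar under the pin's end. Loose hinge: it falls either way from upright.
- tube_rack_mid (a point): Bystander, to be left alone: a white rack of capped tubes, 100 x 220 x 100. Point at its middle.
- reagent_mid (a point): Bystander, to be left alone: amber bottle 48 wide, 100 tall. Point at its middle.
- tube_cap_mid (a point): Bystander, to be left alone: small purple tube cap 16 x 18. Point at its middle.
- beaker_mid (a point): Bystander, to be left alone: clear beaker 60 wide, 75 tall. Point at its middle.
- driver_grip (a point): Bystander, to be left alone: screwdriver 170 long (its handle). Point at its middle.
- dish_mid (a point): Bystander, to be left alone: small steel dish 80 wide, 30 tall. Point at its middle.
Things that resemble listed ones, but are neither listed nor needed, are in the scene too. What is shaped like the part that bears pin_grip but turquoise is not meant.

How it is judged:
By the outcome, as a careful person would: the job done as asked, in the order asked, and still so for the second after the job is handed in, with the robot touching nothing.
It also fails if it takes over 64 s, if anything falls off the work surface, if the arm or the gripper's body presses on something with over 40 N, if the wrist force passes 120 N, or if a joint passes its speed limit or range.

### The arm

A 7-joint arm with a two-finger parallel gripper is mounted at the origin on the work surface. World frame = base frame: x ahead of the robot, y to its left, z up, the work surface at z = 0. Lengths are in m, angles in rad, forces in N, time in s.
With the tool pointing down it reaches from about 0.35 to 0.9 m from the base axis. Payload 19.9 kg.
Tool frame: the origin (TCP) lies between the finger pads; the fingertips stand 14 mm ahead of it and the grasp point (between the pads) lies 5 mm behind it; z points along the fingers, y is the line along which they close (so a half turn about z gives the same grasp; the last joint's range is limited). The gripper opens to 94 mm and grips with 3 to 60 N. Pads are 16 mm wide; open, the fingers measure 119 mm over their backs; the gripper's body (75 mm by 177 mm) begins 78 mm behind the grasp point.
Start: joints at [1.147, 0.417, -0.01, 1.614, 0.005, 1.111, -0.053], TCP at [0.233, -0.58, 0.181] pointing down, gripper open.
Joint ranges: [-2.81, 2.81], [-0.39, 2.02], [-1.27, 1.25], [0.06, 2.57], [-1.19, 4.33], [0.19, 2], [-2.82, 2.82]. Speed limits (rad/s): [1.89, 1.89, 2.39, 2.39, 3.01, 3.01, 3.01].

### API

Orientations are given as a rotation vector (axis times angle).
In Python, from bench import * gives the robot as it stands. The module is installed in compiled form; this text tells all that it offers.
- The arm moves only by the tool carry_out, never from a script. Its argument "moves" is one flat list of numbers, 7 for each row, row after row: the shift along the tool's x, y, z in units of 50 cm (1.0 is 50 cm), then the turn, a rotation vector about the tool's x, y, z in units of pi/4 rad (1.0 is pi/4 rad), then the opening, from 0 (shut) to 1 (fully open). In form: [dx, dy, dz, wx, wy, wz, grip, dx, dy, dz, wx, wy, wz, grip, ...]. A call has 1 to 8 rows; each row is the pose to reach, as a shift and turn from the pose commanded when the call began, along the tool's axes at that moment; what a row does not reach only later rows make up. A row lasts 1/12 s, in which the tool goes at most 41.7 mm and 7.16 degrees, less where a joint would pass 70% of its speed; a pose out of reach is approached as far as the arm can. A call with a number of a shift or a turn outside -1 to 1 is refused whole. A call with a gripper value outside its range is refused whole. The fingers move at their own pace and stop on an object; "force" is the grip in N (left out, the last holds). Time passes only in rows, so rows that repeat a pose let the fingers close. It gives the time, the measured TCP pose, the force, the opening and the grip force at its end, in the units of the state.
- observe(): the state, without advancing time (a new reading comes with each control period).
- snapshot(name): name is "scene" or "side" or "wrist"; returns the picture (384x512x3 uint8, blue, green, red); there is no depth.
- camera_info(name): a dict with "fov_y" (degrees; the focal length in pixels is half the picture's height over the tangent of half this angle, whatever the lens; pixels are square), "cx", "cy" (the principal point, pixels), "R" (3x3) and "t" (3): a world point X has camera coordinates R X + t; the wrist camera has in their place "hand_eye" (4x4, takes a point from camera to tool coordinates, whose origin is the TCP and whose axes are the flange's). Camera axes: x right, y down, z forward; pixel columns grow to the right and rows downward; lengths in m; the calibration is good to about 2 mm. A picture is of the moment at which its call begins: read the wrist's pose just before it. camera_info takes no time and is no camera call.
- finish_job(): hands the job in; it is judged then, once.
The state is a dict: "t": time; "q": joint angles; "qd": joint speeds; "effort": joint torques, N m; "tool_pos": TCP position; "tool_rot": TCP orientation; "ft_force": force on the tool from outside, world axes, zero at the start; "wrist_torque": the same for the moment, N m; "grip_width": finger opening in m; "finger_force": force on a finger pad.
Only numpy, scipy, OpenCV 4.12 (cv2) and the standard library are available. Lean on these libraries where they do the work, as an engineer would, in place of code of your own. Each camera call takes 0.05 s, during which the arm holds its last target. There are 200 camera calls.

## Working session

There is one attempt and no reset: what is moved stays moved. The work goes in short steps, Python scripts to look and compute and a tool call to move; the robot and the scene stay as the last step left them, time stands still between calls to the robot, and variables do not carry over. Pictures are saved under pics/ and viewed, at most 10 in all, crops included, and the job is handed in when it is done.

Besides the shell and the picture viewer there is one more tool, called as name(argument=value, ...) on one line, values as JSON. carry_out: Moves the arm, as the interface text tells. Its arguments: {"type":"object","properties":{"moves":{"type":"array"},"force":{"type":"number"}},"required":["moves"]}

```bash
mkdir -p pics
cat > h.py <<'E'
from bench import *
import numpy as np, cv2
from scipy.spatial.transform import Rotation as Rn
def K(c,im=(384,512)):
    f=im[0]/2/np.tan(np.radians(c['fov_y'])/2); return f,c['cx'],c['cy']
def ray(name,u,v,s=None):
    c=camera_info(name); f,cx,cy=K(c); d=np.array([(u-cx)/f,(v-cy)/f,1.])
    if name!='wrist':
        R=np.array(c['R']);t=np.array(c['t']); return -R.T@t, R.T@d
    s=s or observe(); T=np.array(c['hand_eye']); Rt=Rn.from_rotvec(s['tool_rot']).as_matrix()
    return np.array(s['tool_pos'])+Rt@T[:3,3], Rt@(T[:3,:3]@d)
def onz(name,u,v,z,s=None):
    o,d=ray(name,u,v,s); return o+d*(z-o[2])/d[2]
def tri(a,b):
    (o1,d1),(o2,d2)=a,b; A=np.array([d1,-d2]).T
    k=np.linalg.lstsq(A,o2-o1,rcond=None)[0]; p,q=o1+k[0]*d1,o2+k[1]*d2
    return (p+q)/2,np.linalg.norm(p-q)
def proj(name,X,s=None):
    c=camera_info(name); f,cx,cy=K(c); X=np.array(X,float)
    if name!='wrist': p=np.array(c['R'])@X+np.array(c['t'])
    else:
        s=s or observe(); T=np.array(c['hand_eye']); Rt=Rn.from_rotvec(s['tool_rot']).as_matrix()
        p=T[:3,:3].T@(Rt.T@(X-np.array(s['tool_pos']))-T[:3,3])
    return f*p[0]/p[2]+cx,f*p[1]/p[2]+cy
E
python3 - <<'E'
from h import *
print(observe())
for n in ['scene','side','wrist']:
    im=snapshot(n); cv2.imwrite(f'pics/{n}0.png',im); c=camera_info(n); print(n,c, im.shape)
a=cv2.imread('pics/scene0.png');b=cv2.imread('pics/side0.png')
cv2.imwrite('pics/s0b.png',cv2.resize(a,(800,600),interpolation=cv2.INTER_CUBIC))
cv2.imwrite('pics/d0b.png',cv2.resize(b,(800,600),interpolation=cv2.INTER_CUBIC))
E
```

```text
{'t': 0.0, 'q': array([ 1.14750357,  0.41798198, -0.01028486,  1.61412852,  0.00477061,
        1.11069125, -0.05302721]), 'qd': array([ 1.06692644e-03,  1.41730974e-03,  7.76927304e-04, -1.02192689e-03,
       -9.29909599e-04,  7.06401749e-04, -7.91213075e-05]), 'effort': array([ 1.06892108e-03, -8.51254678e+01,  6.39790334e-01, -4.25989366e+01,
       -4.86964721e-02,  1.84485252e-02,  1.00950181e-04]), 'tool_pos': array([ 0.2326792 , -0.57966317,  0.1803396 ]), 'tool_rot': array([-3.08341934e+00, -5.95862389e-01,  5.97608090e-04]), 'ft_force': array([-0.35806322,  0.04076216,  0.49369166]), 'wrist_torque': array([-0.0268586 ,  0.01523705,  0.03663762]), 'finger_force': 0.0, 'grip_width': 0.09368413933476838}
scene {'fov_y': 57.9206092424896, 'cx': 257.87750881275105, 'cy': 198.21296926052895, 'R': array([[ 0.83205623,  0.55462366, -0.00866129],
       [ 0.3550736 , -0.54455402, -0.75985766],
       [-0.42615157,  0.62916891, -0.65003179]]), 't': array([-0.36583405, -0.22666736,  1.10655199])} (384, 512, 3)
side {'fov_y': 53.559764497497234, 'cx': 257.70340908631346, 'cy': 186.92722109855384, 'R': array([[-0.94164593, -0.33659999,  0.00183918],
       [-0.18084901,  0.50130569, -0.8461597 ],
       [ 0.28389535, -0.79711546, -0.53292624]]), 't': array([0.45436855, 0.25942521, 0.55172528])} (384, 512, 3)
wrist {'fov_y': 65.9483224221838, 'cx': 261.4098862614222, 'cy': 195.4143155102891, 'hand_eye': array([[ 2.21040687e-06, -9.66187886e-01, -2.57839038e-01,
         7.49313968e-02],
       [ 9.99999990e-01, -3.51184293e-05,  1.40170426e-04,
        -5.52925778e-04],
       [-1.44485870e-04, -2.57839035e-01,  9.66187876e-01,
        -2.03112547e-01],
       [ 0.00000000e+00,  0.00000000e+00,  0.00000000e+00,
         1.00000000e+00]])} (384, 512, 3)
```

View pics/s0b.png

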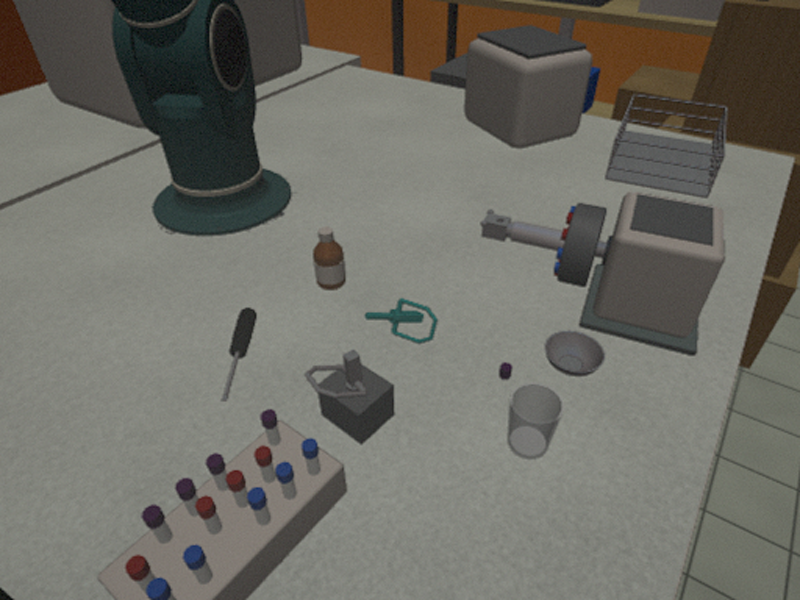

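View pics/d0b.png

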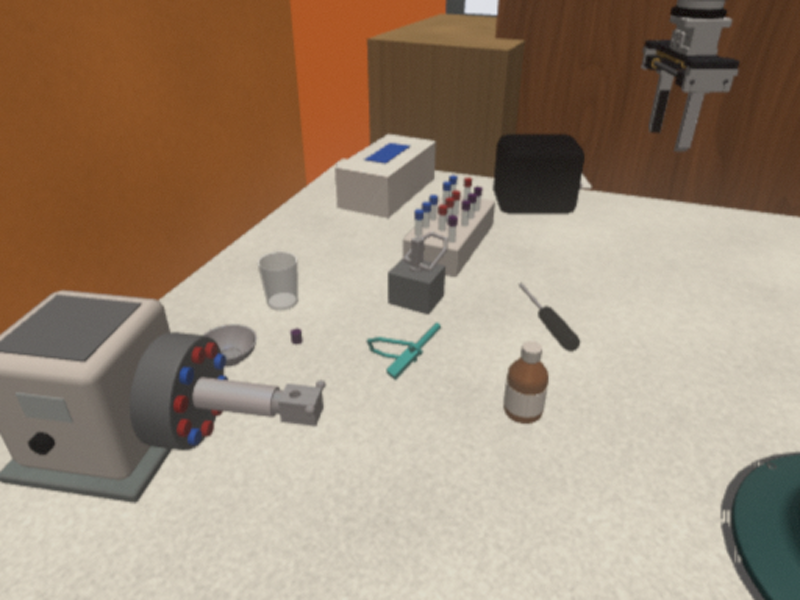

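Scene: the candidates are the grey pin in its stand at (350,365) and the turquoise one lying at (405,315). By the description I choose the grey one. The shaft's square end is at (495,225) in scene and (300,400) in side, in 800x600 px. Next is a close crop of both.

Run:
```python
import cv2,numpy as np
a=cv2.imread('pics/scene0.png');b=cv2.imread('pics/side0.png')
def cr(im,x,y,w=80,h=60): return cv2.resize(im[y:y+h,x:x+w],(400,300),interpolation=cv2.INTER_CUBIC)
print(cv2.imwrite('pics/crop1.png',np.vstack([np.hstack([cr(a,185,215),cr(a,290,120)]),np.hstack([cr(b,235,140),cr(b,150,230)])])))
```

```text
True
```

View pics/crop1.png

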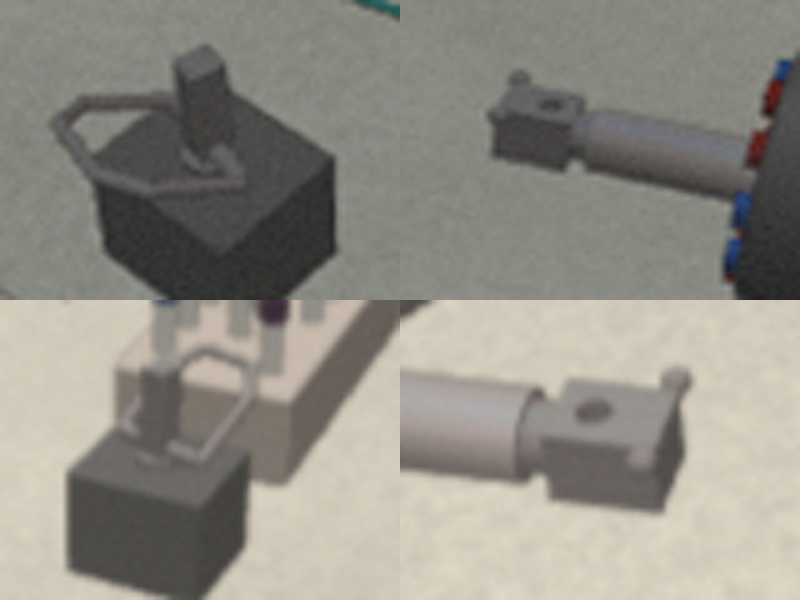

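The crop confirms the grey linch pin with its ring leaning left, and the shaft end with its dark hole: scene px (320.4,140.8), side px (188.8,252).

Run:
```python
from h import *
S=lambda x,y:(185+x/5-.4,215+y/5-.4)
S2=lambda x,y:(290+(x-400)/5-.4,120+y/5-.4)
D=lambda x,y:(235+x/5-.4,140+(y-300)/5-.4)
D2=lambda x,y:(150+(x-400)/5-.4,230+(y-300)/5-.4)
np.set_printoptions(precision=4,suppress=True)
print('stubtop .108',onz('scene',*S(200,57),.108),onz('side',*D(160,367),.108),tri(ray('scene',*S(200,57)),ray('side',*D(160,367))))
for p in [(93,165),(333,157),(222,250)]: print('st scene',onz('scene',*S(*p),.056))
for p in [(68,468),(197,503),(250,455)]: print('st side',onz('side',*D(*p),.056))
print('ringend',tri(ray('scene',*S(74,146)),ray('side',*D(230,358))))
print('hole',onz('scene',*S2(552,104),.104),onz('side',*D2(594,410),.104),tri(ray('scene',*S2(552,104)),ray('side',*D2(594,410))))
for p in [(497,118),(508,88),(585,97),(573,122)]: print('sh scene',onz('scene',*S2(*p),.104))
for p in [(568,380),(548,435),(657,455),(678,385)]: print('sh side',onz('side',*D2(*p),.104))
print('studs tri',tri(ray('scene',*S2(518,79)),ray('side',*D2(677,380))))
print('studs tri',tri(ray('scene',*S2(493,116)),ray('side',*D2(641,457))))
print('studs tri',tri(ray('scene',*S2(518,79)),ray('side',*D2(641,457))))
print('studs tri',tri(ray('scene',*S2(493,116)),ray('side',*D2(677,380))))
for n in ['scene','side']:
  for nm,u in dict(dr=[0,0]).items(): pass
# bystanders
for nm,(a,b) in dict(bottle=((326,235),(531,350)),).items():
  print(nm,tri(ray('scene',a[0]*.64,a[1]*.64),ray('side',b[0]*.64,b[1]*.64)))
print('rackcorner',onz('scene',345*.64,468*.64,.06), 'cap',onz('scene',310*.64,443*.64,.1))
print('driver',onz('scene',243*.64,330*.64,.015),'dec',onz('scene',405*.64,315*.64,.01))
```

```text
stubtop .108 [ 0.5633 -0.2899  0.108 ] [ 0.5641 -0.2891  0.108 ] (array([ 0.5638, -0.2897,  0.1079]), np.float64(0.0010562165884977427))
st scene [ 0.5298 -0.3175  0.056 ]
st scene [ 0.6021 -0.2653  0.056 ]
st scene [ 0.594  -0.3228  0.056 ]
st side [ 0.6035 -0.2707  0.056 ]
st side [ 0.5357 -0.2608  0.056 ]
st side [ 0.5252 -0.3123  0.056 ]
ringend (array([ 0.5439, -0.3373,  0.0933]), np.float64(0.0005589189734827773))
hole [0.5746 0.0697 0.104 ] [0.5745 0.07   0.104 ] (array([0.5745, 0.0699, 0.1039]), np.float64(1.183013147403063e-05))
sh scene [0.5582 0.0439 0.104 ]
sh scene [0.55   0.0716 0.104 ]
sh scene [0.5852 0.0843 0.104 ]
sh scene [0.5902 0.0603 0.104 ]
sh side [0.5893 0.0601 0.104 ]
sh side [0.5824 0.0851 0.104 ]
sh side [0.5464 0.0816 0.104 ]
sh side [0.5547 0.0502 0.104 ]
studs tri (array([0.554 , 0.0613, 0.1153]), np.float64(0.009553150040983224))
studs tri (array([0.5521, 0.0689, 0.0904]), np.float64(0.013466479329063141))
studs tri (array([0.5503, 0.0833, 0.1034]), np.float64(0.0013189190380400845))
studs tri (array([0.5559, 0.0467, 0.1029]), np.float64(0.001919251367886034))
bottle (array([ 0.3622, -0.0973,  0.0922]), np.float64(0.002741161598913743))
rackcorner [ 0.6279 -0.3885  0.06  ] cap [ 0.6006 -0.4041  0.1   ]
driver [ 0.3413 -0.2684  0.015 ] dec [ 0.5158 -0.1084  0.01  ]
```

```bash
cat >> h.py <<'E'
def Rdown(ya):  # tool z down, tool y at world angle ya (deg)
    a=np.radians(ya); y=np.array([np.cos(a),np.sin(a),0]); z=np.array([0,0,-1.]); return np.array([np.cross(y,z),y,z]).T
def go(p,R,s=None):
    s=s or observe(); R0=Rn.from_rotvec(s['tool_rot']).as_matrix()
    d=R0.T@(np.array(p)-s['tool_pos'])/.5; w=Rn.from_matrix(R0.T@R).as_rotvec()/(np.pi/4)
    print('move',np.round(d,4),np.round(w,3)); return d,w
E
python3 - <<'E'
from h import *
go([.5638,-.2897,.235],Rdown(-22.7)); go([.44,-.42,.235],Rdown(-22.7))
E
```

```text
move [ 0.8306 -0.2917 -0.1089] [-1.000e-03 -0.000e+00 -1.009e+00]
move [ 0.5037 -0.1421 -0.109 ] [-1.000e-03 -0.000e+00 -1.009e+00]
```

carry_out(moves=[0.1,0,-0.1,0,0,-0.2,0.5,0.55,-0.16,-0.109,0,0,-0.7,0.5,0.55,-0.16,-0.109,0,0,-1,0.5,0.55,-0.16,-0.109,0,0,-1,0.5,0.55,-0.16,-0.109,0,0,-1,0.5,0.83,-0.291,-0.109,0,0,-1,0.5,0.83,-0.291,-0.109,0,0,-1,0.5,0.83,-0.291,-0.109,0,0,-1,0.5], force=20)

```text
t: 0.82
tool_pos: [0.4778, -0.3737, 0.2311]
tool_rot: [-2.619, -1.735, 0.0]
ft_force: [0.7, -1.0, 0.8]
grip_width: 0.0472
finger_force: 0.0
```

carry_out(moves=[0,0,0,0,0,0,0.5,0,0,0,0,0,0,0.5,0,0,0,0,0,0,0.5,0,0,0,0,0,0,0.5])

```text
t: 1.15
tool_pos: [0.4758, -0.3763, 0.2308]
tool_rot: [-2.623, -1.729, 0.001]
ft_force: [0.5, -0.7, -0.9]
grip_width: 0.0468
finger_force: 0.0
```

Run:
```python
from h import *
s=observe(); print(s['t'],s['tool_pos'],s['q'],s['grip_width']); go([.5638,-.2897,.235],Rdown(-22.7))
im=snapshot('wrist'); cv2.imwrite('pics/w1.png',im)
print(proj('wrist',[.5638,-.2897,.108],s),proj('wrist',[.5439,-.3373,.0933],s))
cv2.imwrite('pics/w1b.png',cv2.resize(im,(800,600),interpolation=cv2.INTER_CUBIC))
```

```text
1.15 [ 0.47583915 -0.37626579  0.23075888] [ 0.82976002  0.35696736 -0.27472013  1.59545907  0.10218706  1.203851
  0.12940736] 0.04675159317155864
move [ 0.2285  0.0934 -0.0086] [-0.001  0.    -0.012]
(np.float64(307.143654970012), np.float64(77.22654501778999)) (np.float64(303.80261182714753), np.float64(128.03683824373226))
```

View pics/w1b.png

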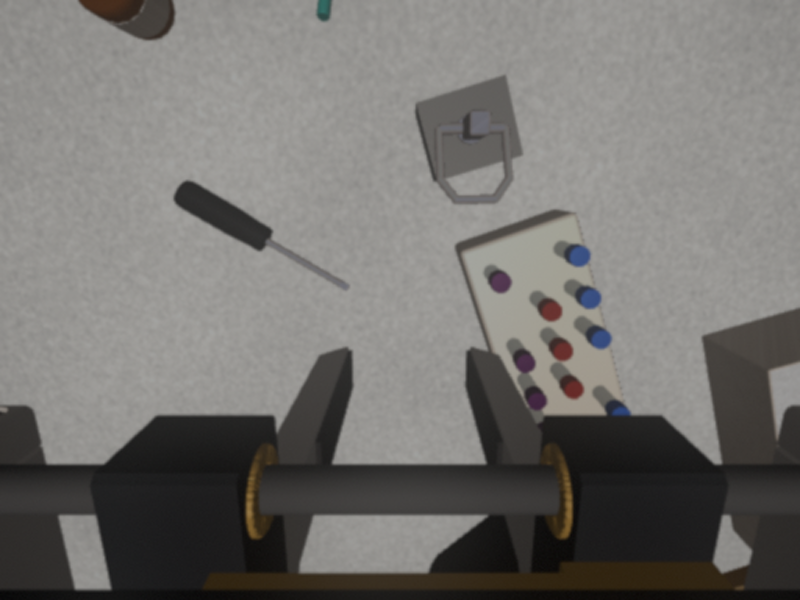

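The wrist view shows the pin aligned with the picture: stub top at (479,117) and cross bar at (475,200) in the 800-px picture. Both match the projections within about 1.5 mm.

carry_out(moves=[0.12,0.05,0,0,0,0,0.5,0.2285,0.093,0.1,0,0,0,0.5,0.2285,0.093,0.1,0,0,0,0.5,0.2285,0.093,0.1,0,0,0,0.5,0.2285,0.093,0.14,0,0,0,0.5,0.2285,0.093,0.14,0,0,0,0.5,0.2285,0.093,0.14,0,0,0,0.5])

```text
t: 1.78
tool_pos: [0.5633, -0.2895, 0.1606]
tool_rot: [-2.622, -1.728, 0.002]
ft_force: [0.4, -0.1, 1.2]
grip_width: 0.047
finger_force: 0.0
```

Run:
```python
from h import *
s=observe(); print(s['t'],s['tool_pos'],s['q'],s['grip_width']); go([.5638,-.2897,.093],Rdown(-22.7))
im=snapshot('wrist'); cv2.imwrite('pics/w2.png',im)
print(proj('wrist',[.5638,-.2897,.108],s),proj('wrist',[.5439,-.3373,.0933],s))
cv2.imwrite('pics/w2b.png',cv2.resize(im[150:384,150:400],(750,702))[:600])
```

```text
1.7833 [ 0.56329331 -0.2894626   0.16057295] [ 0.65164929  0.46962262 -0.30663285  1.60195876  0.1544456   1.09582964
 -0.10002477] 0.04703041397630683
move [-0.      0.0014  0.1351] [-0.002  0.    -0.011]
(np.float64(262.4403118412755), np.float64(202.9617688380146)) (np.float64(262.8570405854906), np.float64(248.62382658187659))
```

View pics/w2b.png

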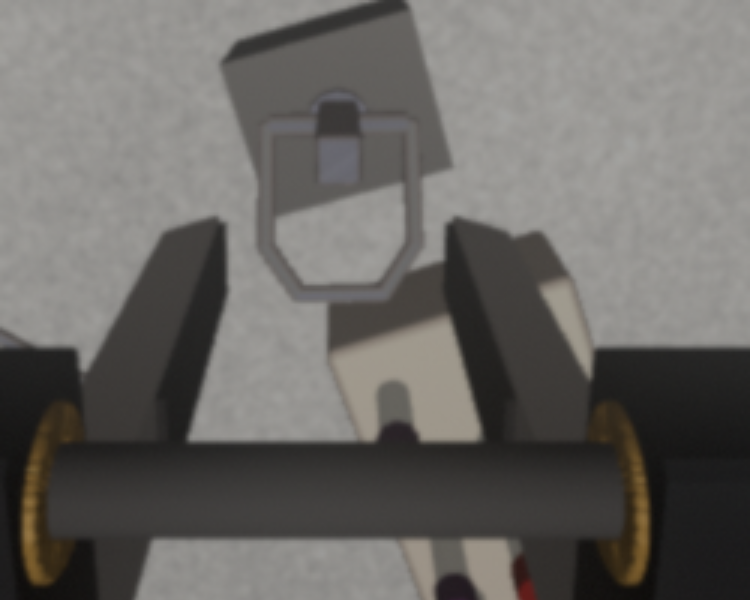

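The close view shows the stub top at (340,160) in the crop, centred between the fingers and square to them. I'll descend and grip.

carry_out(moves=[0,0.001,0.07,0,0,0,0.5,0,0.001,0.135,0,0,0,0.5,0,0.001,0.135,0,0,0,0.5,0,0.001,0.135,0,0,0,0.5,0,0.001,0.135,0,0,0,0.08,0,0.001,0.135,0,0,0,0.08,0,0.001,0.135,0,0,0,0.08,0,0.001,0.135,0,0,0,0.08], force=30)

```text
t: 2.5
tool_pos: [0.5654, -0.289, 0.0949]
tool_rot: [2.62, 1.73, 0.001]
ft_force: [0.5, -0.3, 0.3]
grip_width: 0.0238
finger_force: 0.0
```

carry_out(moves=[0,0,0,0,0,0,0.08,0,0,0,0,0,0,0.08,0,0,0,0,0,0,0.08,0,0,0,0,0,0,0.08,0,0,0,0,0,0,0.08])

```text
t: 2.92
tool_pos: [0.5649, -0.2886, 0.0935]
tool_rot: [-2.621, -1.731, 0.0]
ft_force: [-0.1, -0.8, -0.4]
grip_width: 0.0073
finger_force: 0.0
```

Run:
```python
from h import *
s=observe(); print(s['t'],s['tool_pos'],s['q'],s['grip_width'],s['finger_force'],s['ft_force'])
go(s['tool_pos']+[0,0,.13],Rdown(-22.7))
a=(proj('scene',[.5638,-.2897,.108])); print(a)
# shaft axis from midline at z=.09
S2=lambda x,y:(290+(x-400)/5-.4,120+y/5-.4); D2=lambda x,y:(150+(x-400)/5-.4,230+(y-300)/5-.4)
for n,f,P in (('scene',S2,[(588,132),(742,167)]),('side',D2,[(525,433),(400,418)])):
    A,B=[onz(n,*f(*p),.09) for p in P]; v=A-B; print(n,A,B,np.degrees(np.arctan2(v[1],v[0])))
```

```text
2.9167 [ 0.56485839 -0.28864904  0.09350918] [ 0.6402063   0.54065476 -0.29478928  1.6571688   0.18213318  0.97095806
 -0.12168254] 0.007280300275357086 0.0 [-0.06470544 -0.79541032 -0.44578375]
move [ 0.   -0.   -0.26] [-0.    -0.    -0.009]
(np.float64(224.90750188932506), np.float64(226.03103401498603))
scene [0.59179634 0.07746273 0.09      ] [0.66594053 0.08863618 0.09      ] -171.43007914018148
side [0.59895633 0.07385515 0.09      ] [0.6409627  0.08139226 0.09      ] -169.82778164901902
```

Run:
```python
from h import *
s=observe(); im=snapshot('wrist'); b=snapshot('side');a=snapshot('scene'); 
for n,i in zip('wsc',(im,b,a)): cv2.imwrite(f'pics/g_{n}.png',i)
w=cv2.resize(im[170:320,180:340],(400,375))
cr=lambda i,x,y:cv2.resize(i[y:y+75,x:x+80],(400,375),interpolation=cv2.INTER_CUBIC)
cv2.imwrite('pics/g3.png',np.hstack([w,cr(b,230,130)]))
print(s['t'],s['grip_width'])
```

```text
2.9167 0.007280300275357086
```

View pics/g3.png

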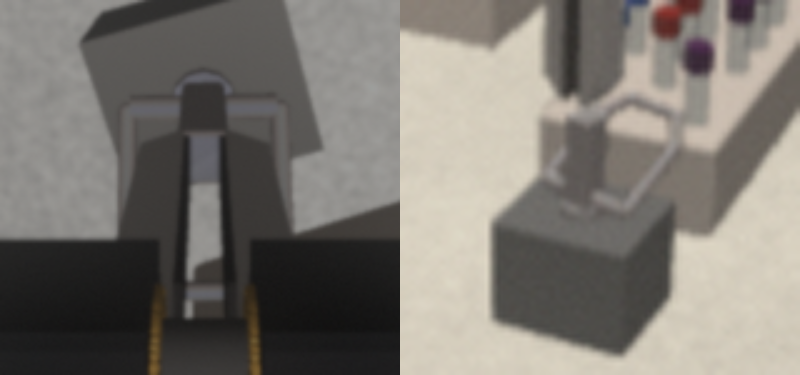

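Run:
```python
from h import *
s=observe(); R=Rn.from_rotvec(s['tool_rot']).as_matrix(); tip=s['tool_pos']+R@[0,0,.014]
print('tip',tip,'side',proj('side',tip),'wrist',proj('wrist',tip),'scene',proj('scene',tip))
p=np.array([.5638,-.2897,.108]); print('stub',proj('side',p),proj('wrist',p))
for z in (.0,.014,.03,.045,.06): 
    q=s['tool_pos']+R@[0,0,z-.045]; print(z-.045,np.round(proj('side',q)),np.round(proj('wrist',q)),np.round(proj('scene',q)))
a=cv2.imread('pics/g_c.png'); w=cv2.imread('pics/g_w.png')
cv2.imwrite('pics/g4.png',np.hstack([cv2.resize(a[190:265,185:265],(400,375),interpolation=cv2.INTER_CUBIC),cv2.resize(w[180:255,225:305],(400,375),interpolation=cv2.INTER_CUBIC)]))
```

```text
tip [ 0.56487908 -0.28863603  0.07945647] side (np.float64(266.054783078081), np.float64(163.81792745264272)) wrist (np.float64(261.7259517476637), np.float64(217.0183808432896)) scene (np.float64(226.83714826114635), np.float64(236.99382477306443))
stub (np.float64(266.80638569143883), np.float64(152.90919658653064)) (np.float64(260.8964764608267), np.float64(232.69253698914358))
-0.045 [266. 141.] [262. 250.] [225. 213.]
-0.031 [266. 147.] [262. 241.] [225. 219.]
-0.015 [266. 153.] [262. 231.] [226. 226.]
0.0 [266. 159.] [262. 223.] [226. 232.]
0.015 [266. 164.] [262. 217.] [227. 237.]
```

View pics/g4.png

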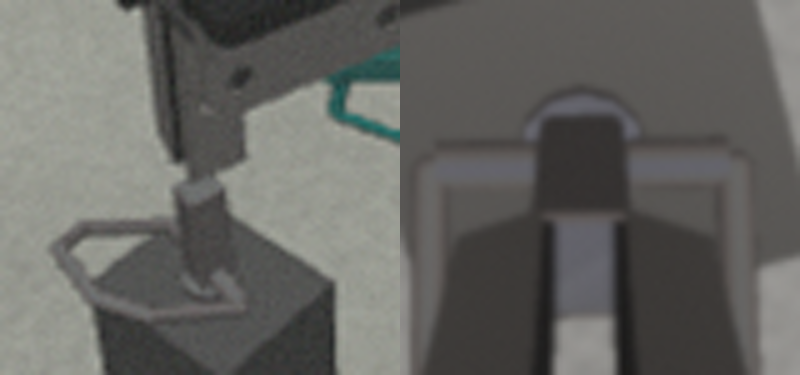

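The scene crop shows the fingertips at px (228,224), just above the stub's top at (225,228). By both views the real tips lie about 20 mm behind the reported TCP, not 14 mm ahead. The grip closed on air with zero force. I'll open, go about 32 mm lower while watching the force, and grip again.

carry_out(moves=[0,0,0,0,0,0,0.5,0,0,0,0,0,0,0.5,0,0,0,0,0,0,0.5,0,0,0,0,0,0,0.5,0,0,0,0,0,0,0.5,0,0,0.02,0,0,0,0.5,0,0,0.04,0,0,0,0.5,0,0,0.04,0,0,0,0.5])

```text
t: 3.73
tool_pos: [0.5636, -0.2881, 0.0708]
tool_rot: [-2.619, -1.73, 0.003]
ft_force: [-0.4, 0.8, -0.7]
grip_width: 0.0469
finger_force: 0.0
```

carry_out(moves=[0,0,0.012,0,0,0,0.5,0,0,0.024,0,0,0,0.5,0,0,0.024,0,0,0,0.5,0,0,0.024,0,0,0,0.08,0,0,0.024,0,0,0,0.08,0,0,0.024,0,0,0,0.08,0,0,0.024,0,0,0,0.08,0,0,0.024,0,0,0,0.08])

```text
t: 4.4
tool_pos: [0.565, -0.2887, 0.0618]
tool_rot: [2.621, 1.731, 0.0]
ft_force: [0.3, 0.5, -0.0]
grip_width: 0.017
finger_force: 0.0
```

carry_out(moves=[0,0,0,0,0,0,0.08,0,0,0,0,0,0,0.08,0,0,0,0,0,0,0.08,0,0,0,0,0,0,0.08])

```text
t: 4.73
tool_pos: [0.565, -0.2887, 0.0616]
tool_rot: [2.621, 1.731, 0.0]
ft_force: [0.7, 0.1, 2.7]
grip_width: 0.014
finger_force: 30.0
```

carry_out(moves=[0,0,-0.02,0,0,0,0.08,0,0,-0.06,0,0,0,0.08,0,0,-0.12,0,0,0,0.08,0,0,-0.18,0,0,0,0.08,0,0,-0.25,0,0,0,0.08,0,0,-0.25,0,0,0,0.08,0,0,-0.25,0,0,0,0.08])

```text
t: 5.32
tool_pos: [0.5657, -0.289, 0.1889]
tool_rot: [2.619, 1.729, 0.002]
ft_force: [-0.2, 0.9, -1.2]
grip_width: 0.0134
finger_force: 30.0
```

Run:
```python
from h import *
s=observe(); print(s['t'],s['tool_pos'],s['grip_width'],s['finger_force'],s['ft_force'])
b=snapshot('side');a=snapshot('scene')
cv2.imwrite('pics/l_c.png',a);cv2.imwrite('pics/l_s.png',b)
cv2.imwrite('pics/l4.png',np.hstack([cv2.resize(a[150:300,150:310],(400,375),interpolation=cv2.INTER_CUBIC),cv2.resize(b[60:210,190:350],(400,375),interpolation=cv2.INTER_CUBIC)]))
h=np.array([.5745,.0699]); 
go([.57,-.11,.19],Rdown(-22.7+60),s); go([.5745,.0699,.19],Rdown(-170+270),s)
```

```text
5.3167 [ 0.56567061 -0.28896534  0.18885495] 0.0134266617143451 29.983839690685272 [-0.22558482  0.88638012 -1.15667184]
move [ 0.3326 -0.1326 -0.0028] [ 0.004  0.003 -1.343]
move [ 0.667  -0.2656 -0.0034] [ 2.000e-03  5.000e-03 -2.736e+00]
```

View pics/l4.png

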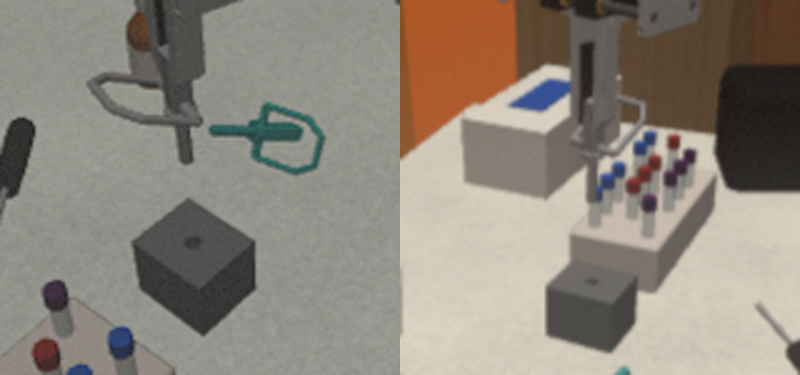

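Scene and side crops: the pin is lifted clear and hangs straight, with its tip at (187,160) in the left crop. The stand is empty and the ring open. Next is the carry to the shaft.

carry_out(moves=[0.05,-0.02,-0.003,0,0,-0.15,0.08,0.1,-0.04,-0.003,0,0,-0.3,0.08,0.15,-0.06,-0.003,0,0,-0.45,0.08,0.2,-0.08,-0.003,0,0,-0.6,0.08,0.25,-0.1,-0.003,0,0,-0.75,0.08,0.3,-0.12,-0.003,0,0,-0.9,0.08,0.33,-0.132,-0.003,0,0,-0.98,0.08,0.33,-0.132,-0.003,0,0,-0.98,0.08])

```text
t: 6.08
tool_pos: [0.5685, -0.1067, 0.187]
tool_rot: [-1.767, -2.595, -0.001]
ft_force: [-0.5, -0.2, -0.9]
grip_width: 0.0136
finger_force: 30.0
```

carry_out(moves=[0,0,0,0,0,-0.15,0.08,0,0,0,0,0,-0.3,0.08,0,0,0,0,0,-0.45,0.08,0,0,0,0,0,-0.6,0.08,0,0,0,0,0,-0.75,0.08,0,0,0,0,0,-0.9,0.08,0,0,0,0,0,-0.98,0.08,0,0,0,0,0,-0.98,0.08])

```text
t: 6.75
tool_pos: [0.5683, -0.1117, 0.1868]
tool_rot: [-0.675, -3.066, -0.0]
ft_force: [0.4, -0.5, -1.2]
grip_width: 0.0143
finger_force: 30.0
```

Run:
```python
from h import *
s=observe(); print(s['t'],s['tool_pos'],s['q'],s['grip_width'])
go([.5745,.0699,.19],Rdown(-170+270),s)
```

```text
6.75 [ 0.56832248 -0.11166904  0.18684929] [ 0.66661587  0.40562184 -0.67533448  1.7051984   0.27548156  1.13004696
  1.04895444] 0.01432915520063618
move [ 0.1413  0.3347 -0.0061] [ 0.001 -0.003 -0.774]
```

carry_out(moves=[0.03,0.07,-0.006,0,0,-0.13,0.08,0.06,0.14,-0.006,0,0,-0.26,0.08,0.09,0.21,-0.006,0,0,-0.39,0.08,0.12,0.28,-0.006,0,0,-0.52,0.08,0.141,0.334,-0.006,0,0,-0.65,0.08,0.141,0.334,-0.006,0,0,-0.774,0.08,0.141,0.334,-0.006,0,0,-0.774,0.08,0.141,0.334,-0.006,0,0,-0.774,0.08])

```text
t: 7.42
tool_pos: [0.5753, 0.0693, 0.1903]
tool_rot: [0.262, -3.129, -0.0]
ft_force: [0.0, 0.0, -1.5]
grip_width: 0.0133
finger_force: 30.0
```

Run:
```python
from h import *
s=observe(); print(s['t'],s['tool_pos'],s['q'][6],s['grip_width'],s['tool_rot'])
w=snapshot('wrist');b=snapshot('side');a=snapshot('scene')
for n,i in zip('wsc',(w,b,a)): cv2.imwrite(f'pics/h_{n}.png',i)
hz=np.array([.5745,.0699,.104]); tp=s['tool_pos']+[0,0,-.0496]
for n in ('wrist','side','scene'): print(n,'hole',np.round(proj(n,hz,s),1),'tip',np.round(proj(n,tp,s),1))
u,v=map(int,proj('wrist',hz,s)); x0,y0=max(u-70,0),max(v-65,0); W=cv2.resize(w[y0:y0+130,x0:x0+140],(800,743))[:600]
print(x0,y0,800/140)
u,v=map(int,proj('side',hz)); u2,v2=map(int,proj('scene',hz))
print(u-30,v-40,u2-30,v2-40)
cr=lambda i,u,v:cv2.resize(i[v-40:v+15,u-30:u+30],(330,300),interpolation=cv2.INTER_CUBIC)
W=cv2.resize(w[y0:y0+130,x0:x0+100],(460,598),interpolation=cv2.INTER_CUBIC)
C=np.vstack([cr(b,u,v),cr(a,u2,v2)])[:598]
cv2.imwrite('pics/h4.png',np.hstack([W,C]))
```

```text
7.4167 [0.57525825 0.0692563  0.1902769 ] 1.2663657271511182 0.013311380525914405 [ 2.61583251e-01 -3.12931900e+00 -1.35425281e-04]
wrist hole [261.6 192.7] tip [260.8 203.5]
side hole [188.4 251.6] tip [185.9 233.2]
scene hole [320.  140.4] tip [321.8 127. ]
191 127 5.714285714285714
158 211 289 100
```

View pics/h4.png

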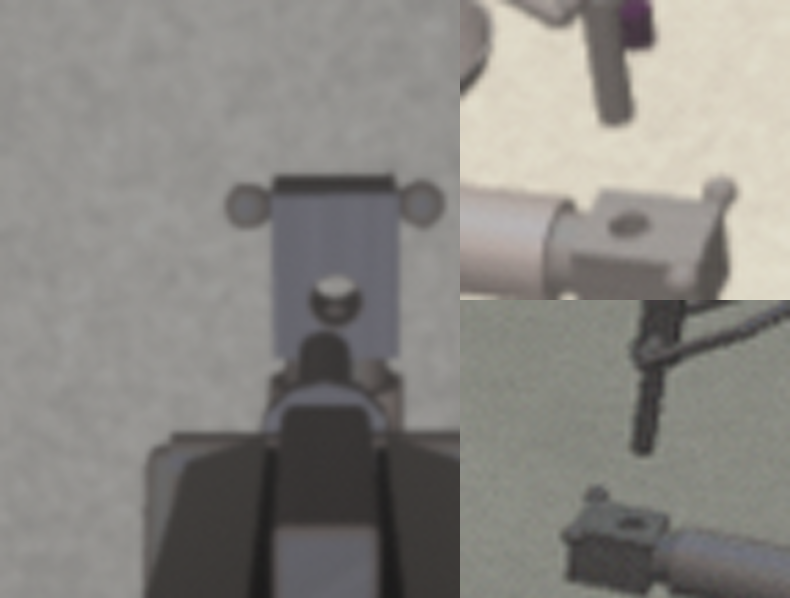

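Wrist crop: the square end is upright in the picture, hole at (335,300), and the shank's foot circle centred near (325,356). The side and scene crops show the foot at (617,118) and (642,450), and the hole at (628,225) and (632,522).

Run:
```python
from h import *
s=observe(); R=Rn.from_rotvec(s['tool_rot']).as_matrix(); P=s['tool_pos']
np.set_printoptions(precision=4,suppress=True)
W=lambda x,y:(191+x/4.6-.4,127+y/4.6-.4); Sd=lambda x,y:((x-460)/5.5+157.6,y/5.5+210.6); Sc=lambda x,y:((x-460)/5.5+288.6,(y-300)/5.5+99.6)
tl=lambda X:R.T@(X-P)
h=onz('wrist',*W(335,300),.104,s); t=onz('wrist',*W(325,356),P[2]-.0496,s)
print('wrist hole',h,tl(h),'tip',t,tl(t))
h2,e=tri(ray('side',*Sd(628,225)),ray('scene',*Sc(632,522))); t2,e2=tri(ray('side',*Sd(617,118)),ray('scene',*Sc(642,450)))
print('ext hole',h2,e,tl(h2),'tip',t2,e2,tl(t2))
print('diff tool: wrist',tl(h)-tl(t),'ext',tl(h2)-tl(t2))
# subpixel hole in wrist: edges of shaft at hole level from profile
g=cv2.cvtColor(cv2.imread('pics/h_w.png'),cv2.COLOR_BGR2GRAY).astype(float)
for v in (172,178,184,190,200):
    row=g[v,235:295]; d=np.diff(row); print(v,[int(x) for x in row[10:48]])
```

```text
wrist hole [0.5737 0.071  0.104 ] [0.0013 0.0026 0.0867] tip [0.5759 0.0692 0.1411] [-0.0005  0.0004  0.0496]
ext hole [0.5742 0.0705 0.1047] 0.0006911414617883619 [0.0009 0.002  0.086 ] tip [0.5755 0.0678 0.1417] 9.420866733459194e-05 [ 0.0001 -0.0009  0.049 ]
diff tool: wrist [0.0018 0.0022 0.0371] ext [0.0008 0.0029 0.037 ]
172 [104, 101, 96, 89, 89, 101, 105, 104, 103, 104, 105, 105, 106, 107, 107, 106, 106, 105, 104, 105, 105, 107, 107, 108, 108, 106, 104, 105, 106, 107, 106, 104, 98, 90, 95, 103, 106, 105]
178 [151, 150, 147, 146, 137, 116, 105, 104, 103, 104, 104, 106, 106, 107, 109, 107, 105, 104, 104, 104, 105, 106, 107, 107, 106, 105, 104, 105, 106, 107, 106, 106, 118, 140, 148, 145, 142, 141]
184 [152, 152, 152, 150, 139, 116, 105, 104, 103, 104, 105, 105, 106, 107, 107, 107, 105, 104, 105, 105, 105, 106, 107, 107, 107, 105, 104, 105, 106, 107, 106, 105, 116, 137, 144, 144, 147, 149]
190 [151, 152, 150, 147, 137, 119, 108, 104, 103, 104, 105, 104, 102, 92, 81, 101, 127, 134, 137, 135, 130, 113, 92, 81, 91, 101, 104, 105, 106, 107, 106, 104, 117, 139, 145, 147, 148, 148]
200 [148, 148, 147, 146, 140, 125, 109, 103, 103, 103, 102, 96, 82, 70, 64, 60, 58, 58, 61, 68, 83, 97, 105, 106, 105, 105, 104, 105, 105, 106, 105, 105, 117, 139, 145, 146, 146, 145]
```

carry_out(moves=[0.002,0.003,0.02,0,0,0,0.08,0.003,0.0045,0.044,0,0,0,0.08,0.003,0.0045,0.044,0,0,0,0.08,0.003,0.0045,0.044,0,0,0,0.08])

```text
t: 7.9
tool_pos: [0.5729, 0.0719, 0.168]
tool_rot: [0.27, -3.128, -0.0]
ft_force: [-0.4, 0.7, -1.1]
grip_width: 0.0139
finger_force: 30.0
```

Run:
```python
from h import *
s=observe(); R=Rn.from_rotvec(s['tool_rot']).as_matrix(); P=s['tool_pos']; print(s['t'],P,s['ft_force'])
w=snapshot('wrist');b=snapshot('side');a=snapshot('scene')
for n,i in zip('wsc',(w,b,a)): cv2.imwrite(f'pics/i_{n}.png',i)
g=cv2.cvtColor(w,cv2.COLOR_BGR2GRAY).astype(int)
h=np.array([.5737,.0710,.104]); print('pred hole',proj('wrist',h,s), 'front edge',proj('wrist',h+R@[.0057,0,0],s),'tip front', proj('wrist',P+R@[.0045-.0005,0.0004,.0496],s))
for u in (255,259,260,261,262,263,264,270): print(u,g[158:222,u].tolist())
for v in (175,182,184,186,188,190,192,194,196,198,200,204): print(v,g[v,240:286].tolist())
```

```text
7.9 [0.57293117 0.07191449 0.16797028] [-0.36192336  0.71277545 -1.09192355]
pred hole (np.float64(259.71946996143294), np.float64(199.8143700906584)) front edge (np.float64(259.71054965967613), np.float64(193.92769809625474)) tip front (np.float64(261.2568130665824), np.float64(199.0737883491396))
255 [148, 148, 149, 150, 150, 150, 150, 148, 146, 145, 145, 135, 94, 65, 60, 61, 67, 86, 103, 106, 107, 106, 106, 106, 106, 107, 106, 107, 106, 106, 106, 106, 106, 107, 106, 105, 106, 104, 95, 84, 72, 67, 66, 70, 79, 90, 93, 94, 93, 87, 86, 80, 70, 75, 94, 100, 93, 68, 55, 54, 53, 54, 53, 53]
259 [150, 151, 150, 147, 147, 147, 149, 148, 147, 147, 145, 132, 92, 64, 60, 60, 67, 85, 100, 104, 104, 104, 104, 104, 104, 104, 103, 104, 104, 103, 104, 104, 104, 104, 104, 107, 120, 140, 144, 129, 92, 63, 58, 58, 58, 58, 57, 58, 57, 56, 58, 61, 75, 94, 100, 101, 93, 67, 53, 54, 54, 54, 53, 53]
260 [149, 149, 147, 145, 144, 146, 147, 147, 147, 146, 146, 132, 93, 65, 60, 60, 66, 84, 99, 103, 104, 103, 104, 103, 104, 104, 103, 103, 103, 104, 103, 104, 104, 103, 104, 108, 122, 141, 144, 135, 101, 68, 59
[... 3619 characters left out ...]
 146, 146, 146, 145, 144, 143, 142]
198 [150, 150, 149, 150, 149, 140, 116, 105, 103, 102, 102, 103, 104, 102, 93, 72, 60, 65, 78, 92, 101, 102, 97, 85, 70, 65, 79, 96, 102, 104, 104, 106, 106, 104, 104, 117, 141, 148, 148, 146, 146, 146, 146, 144, 145, 145]
200 [146, 147, 147, 146, 145, 136, 115, 105, 103, 102, 102, 102, 103, 101, 90, 66, 56, 57, 56, 58, 59, 58, 57, 56, 55, 58, 72, 94, 101, 103, 104, 105, 106, 103, 103, 115, 136, 144, 144, 145, 145, 146, 146, 146, 145, 144]
204 [145, 147, 147, 146, 146, 139, 119, 106, 103, 102, 102, 102, 103, 103, 102, 93, 69, 58, 58, 57, 58, 56, 56, 55, 54, 54, 65, 85, 99, 103, 105, 106, 105, 104, 103, 115, 137, 145, 145, 147, 148, 149, 149, 148, 146, 144]
```

carry_out(moves=[-0.002,-0.001,0.01,0,0,0,0.08,-0.002,-0.001,0.016,0,0,0,0.08,-0.002,-0.001,0.016,0,0,0,0.08,-0.002,-0.001,0.016,0,0,0,0.08])

```text
t: 8.38
tool_pos: [0.5746, 0.0718, 0.1608]
tool_rot: [0.271, -3.129, -0.0]
ft_force: [-0.4, 0.2, -1.4]
grip_width: 0.0136
finger_force: 30.0
```

Run:
```python
from h import *
s=observe(); R=Rn.from_rotvec(s['tool_rot']).as_matrix(); P=s['tool_pos']; print(s['t'],P,s['ft_force'])
w=snapshot('wrist'); cv2.imwrite('pics/j_w.png',w)
g=cv2.cvtColor(w,cv2.COLOR_BGR2GRAY).astype(int)
h=np.array([.5737,.0710,.104]); print('pred hole',proj('wrist',h,s), 'front edge',proj('wrist',h+R@[.0057,0,0],s),'tip front', proj('wrist',P+R@[.0048,0.0,.0492],s))
for u in (258,260,262,264): print(u,g[188:214,u].tolist())
for v in (188,194,196,197,198,199,200,202,204,206,208): print(v,g[v,240:286].tolist())
```

```text
8.3833 [0.57455468 0.07180055 0.16081925] [-0.40050501  0.16761998 -1.38163897]
pred hole (np.float64(260.1113634484845), np.float64(200.1659438143288)) front edge (np.float64(260.10432759557267), np.float64(194.12031350462155)) tip front (np.float64(260.8039909156597), np.float64(198.32283376869606))
258 [105, 105, 105, 104, 105, 105, 111, 125, 133, 115, 79, 59, 57, 58, 57, 57, 57, 58, 57, 56, 57, 58, 70, 89, 99, 102]
260 [104, 104, 103, 104, 103, 105, 115, 139, 146, 138, 110, 74, 59, 58, 58, 58, 58, 58, 57, 57, 58, 64, 80, 96, 101, 101]
262 [104, 104, 103, 104, 103, 104, 114, 135, 144, 138, 111, 73, 57, 57, 56, 56, 55, 56, 55, 55, 55, 62, 79, 95, 101, 101]
264 [106, 106, 106, 106, 105, 106, 109, 119, 130, 120, 84, 60, 56, 56, 55, 55, 54, 55, 54, 54, 54, 58, 70, 90, 100, 101]
188 [147, 149, 150, 150, 148, 138, 116, 104, 103, 102, 103, 103, 103, 104, 105, 107, 107, 106, 105, 104, 104, 103, 104, 105, 106, 106, 107, 106, 105, 104, 104, 105, 106, 106, 105, 107, 120, 137, 142, 144, 146, 148, 151, 150, 150, 147]
194 [148, 147, 148, 149, 146, 136, 114, 105, 103, 103, 103, 103, 103, 104, 10
[... 1469 characters left out ...]
0, 142, 145, 147, 148, 148, 148, 146]
204 [146, 147, 146, 146, 146, 139, 120, 106, 103, 102, 102, 102, 103, 103, 103, 92, 68, 57, 57, 57, 58, 56, 55, 55, 54, 55, 65, 86, 100, 103, 103, 104, 105, 105, 103, 106, 120, 138, 145, 147, 148, 148, 151, 151, 148, 146]
206 [147, 147, 147, 146, 146, 138, 119, 106, 102, 102, 102, 103, 102, 103, 102, 92, 68, 57, 57, 58, 57, 57, 55, 54, 54, 55, 62, 81, 98, 102, 103, 105, 105, 105, 104, 106, 120, 138, 143, 144, 145, 144, 143, 142, 142, 143]
208 [146, 146, 145, 147, 145, 138, 118, 106, 103, 102, 102, 102, 103, 102, 99, 86, 65, 56, 57, 57, 58, 56, 55, 55, 54, 55, 60, 79, 97, 102, 104, 105, 106, 104, 103, 106, 121, 140, 145, 146, 145, 143, 141, 140, 142, 144]
```

Aligned within about 0.5 mm in both directions. I'll lower gently and watch the force.

carry_out(moves=[0.0006,0,0.006,0,0,0,0.08,0.0006,0,0.012,0,0,0,0.08,0.0006,0,0.015,0,0,0,0.08,0.0006,0,0.018,0,0,0,0.08,0.0006,0,0.02,0,0,0,0.08,0.0006,0,0.02,0,0,0,0.08])

```text
t: 8.93
tool_pos: [0.5742, 0.0717, 0.1508]
tool_rot: [0.271, -3.129, -0.0]
ft_force: [-0.3, -0.9, -1.5]
grip_width: 0.0139
finger_force: 30.0
```

carry_out(moves=[0,0,0.005,0,0,0,0.08,0,0,0.01,0,0,0,0.08,0,0,0.015,0,0,0,0.08,0,0,0.015,0,0,0,0.08])

```text
t: 9.27
tool_pos: [0.5741, 0.0717, 0.1429]
tool_rot: [0.271, -3.129, -0.0]
ft_force: [0.7, -1.2, -1.2]
grip_width: 0.0135
finger_force: 30.0
```

carry_out(moves=[0,0,0.005,0,0,0,0.08,0,0,0.01,0,0,0,0.08,0,0,0.015,0,0,0,0.08,0,0,0.02,0,0,0,0.08,0,0,0.02,0,0,0,0.08])

```text
t: 9.68
tool_pos: [0.5737, 0.0716, 0.1327]
tool_rot: [0.271, -3.128, -0.0]
ft_force: [-2.9, -0.9, -2.3]
grip_width: 0.0137
finger_force: 30.0
```

carry_out(moves=[0,0,0.005,0,0,0,0.08,0,0,0.01,0,0,0,0.08,0,0,0.015,0,0,0,0.08,0,0,0.015,0,0,0,0.08])

```text
t: 10.02
tool_pos: [0.5739, 0.0716, 0.1253]
tool_rot: [0.271, -3.129, -0.0]
ft_force: [-3.5, -0.2, -3.6]
grip_width: 0.0133
finger_force: 30.0
```

carry_out(moves=[0.0006,0,0.005,0,0,0,0.08,0.0006,0,0.01,0,0,0,0.08,0.0006,0,0.014,0,0,0,0.08,0.0006,0,0.018,0,0,0,0.08,0.0006,0,0.018,0,0,0,0.08])

```text
t: 10.43
tool_pos: [0.5737, 0.0716, 0.1164]
tool_rot: [0.271, -3.129, -0.0]
ft_force: [-4.1, -0.4, -2.1]
grip_width: 0.0139
finger_force: 30.0
```

carry_out(moves=[0,0,0.004,0,0,0,0.08,0,0,0.008,0,0,0,0.08,0,0,0.01,0,0,0,0.08,0,0,0.01,0,0,0,0.08])

```text
t: 10.77
tool_pos: [0.5738, 0.0716, 0.1116]
tool_rot: [0.271, -3.129, -0.0]
ft_force: [-5.1, -0.5, -4.2]
grip_width: 0.0136
finger_force: 30.0
```

carry_out(moves=[0,0,0.001,0,0,0,0.08,0,0,0.002,0,0,0,0.08,0,0,0.002,0,0,0,0.08])

```text
t: 11.02
tool_pos: [0.574, 0.0717, 0.1109]
tool_rot: [0.271, -3.13, -0.0]
ft_force: [-5.6, -0.6, -1.2]
grip_width: 0.014
finger_force: 30.0
```

carry_out(moves=[0,0,0.001,0,0,0,0.08,0,0,0.002,0,0,0,0.08,0,0,0.002,0,0,0,0.08])

```text
t: 11.27
tool_pos: [0.5739, 0.0716, 0.1099]
tool_rot: [0.271, -3.13, 0.0]
ft_force: [-4.5, -1.4, -2.4]
grip_width: 0.0138
finger_force: 30.0
```

carry_out(moves=[0,0,0.001,0,0,0,0.08,0,0,0.002,0,0,0,0.08,0,0,0.002,0,0,0,0.08])

```text
t: 11.52
tool_pos: [0.5743, 0.0717, 0.1096]
tool_rot: [-0.271, 3.129, -0.001]
ft_force: [-8.2, -2.7, 9.6]
grip_width: 0.0139
finger_force: 30.0
```

The pin seated at TCP z 0.1096, which is the expected home height, and the upward force appeared there. I'll ease off, open and rise.

carry_out(moves=[0,0,-0.001,0,0,0,0.08,0,0,-0.001,0,0,0,0.45,0,0,-0.001,0,0,0,0.45,0,0,-0.001,0,0,0,0.45,0,0,-0.001,0,0,0,0.45,0,0,-0.001,0,0,0,0.45,0,0,-0.001,0,0,0,0.45])

```text
t: 12.1
tool_pos: [0.5742, 0.0718, 0.1096]
tool_rot: [-0.271, 3.13, 0.0]
ft_force: [-0.1, 0.3, -0.6]
grip_width: 0.0423
finger_force: 0.0
```

carry_out(moves=[0,0,-0.04,0,0,0,0.45,0,0,-0.1,0,0,0,0.45,0,0,-0.16,0,0,0,0.45,0,0,-0.18,0,0,0,0,0,0,-0.18,0,0,0,0,0,0,-0.18,0,0,0,0])

```text
t: 12.6
tool_pos: [0.5741, 0.0715, 0.1993]
tool_rot: [-0.271, 3.129, -0.001]
ft_force: [0.1, 0.2, -1.3]
grip_width: 0.0256
finger_force: 0.0
```

Run:
```python
from h import *
s=observe(); P=s['tool_pos']; R=Rn.from_rotvec(s['tool_rot']).as_matrix(); print(s['t'],P,s['ft_force'],s['grip_width'])
w=snapshot('wrist');b=snapshot('side');a=snapshot('scene')
for n,i in zip('wsc',(w,b,a)): cv2.imwrite(f'pics/k_{n}.png',i)
H=np.array([.5739,.0713,.104]); ax=R[:,0]; print(ax)
pt=lambda x,y,z:H+ax*x+R[:,1]*y+[0,0,z]
for nm,q in dict(stub=pt(0,0,.052),bar=pt(-.0502,0,.038),tip=P+R@[0,0,-.02]).items(): print(nm,[np.round(proj(n,q,s)).astype(int).tolist() for n in ('wrist','side','scene')])
cr=lambda i,u,v:cv2.resize(i[v-38:v+22,u-50:u+30],(400,300),interpolation=cv2.INTER_CUBIC)
q=proj('side',pt(0,0,.03)); q2=proj('scene',pt(0,0,.03)); print(q,q2)
cv2.imwrite('pics/k4.png',np.hstack([cr(b,int(q[0]),int(q[1])),cr(a,int(q2[0])+20,int(q2[1]))]))
```

```text
12.6 [0.57413475 0.07146269 0.19932254] [ 0.14994152  0.18593522 -1.3339019 ] 0.025572753560323964
[-9.85150642e-01 -1.71691698e-01 -4.15862507e-04]
stub [[261, 205], [185, 226], [322, 121]]
bar [[261, 251], [155, 230], [343, 130]]
tip [[261, 233], [180, 191], [326, 95]]
(np.float64(186.4745160837848), np.float64(237.52509225176237)) (np.float64(321.39143323053344), np.float64(128.99754718890364))
```

View pics/k4.png

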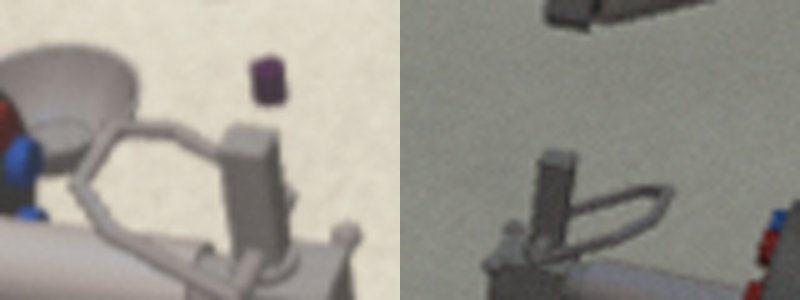

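The crops show the pin home, with its shoulder on the shaft, and the ring open and leaning back: cross bar at (100,160) left, (655,205) right. The finger tip is at scene px (325,95), which confirms the 20 mm offset. That was the last of my 10 pictures, so from here I check by numbers. Next I go behind the cross bar.

carry_out(moves=[-0.07,0,0,0,0,0,0,-0.136,0,0,0,0,0,0,-0.136,0,0,0,0,0,0,-0.136,0,0,0,0,0,0,-0.136,0,0.06,0,0,0,0,-0.136,0,0.12,0,0,0,0,-0.136,0,0.17,0,0,0,0,-0.136,0,0.17,0,0,0,0])

```text
t: 13.42
tool_pos: [0.6376, 0.0824, 0.1096]
tool_rot: [0.271, -3.123, 0.001]
ft_force: [-0.5, -0.2, 0.4]
grip_width: 0.0005
finger_force: 0.0
```

carry_out(moves=[0.006,0,0,0,0,0,0,0.012,0,0,0,0,0,0,0.012,0,0,0,0,0,0])

```text
t: 13.67
tool_pos: [0.6353, 0.0825, 0.1165]
tool_rot: [-0.271, 3.128, -0.0]
ft_force: [0.7, -0.6, -0.1]
grip_width: 0.0005
finger_force: 0.1
```

carry_out(moves=[-0.009,0,0,0,0,0,0,-0.009,0,0.005,0,0,0,0,-0.009,0,0.011,0,0,0,0,-0.009,0,0.011,0,0,0,0,0.003,0,0.009,0,0,0,0,0.003,0,0.009,0,0,0,0])

```text
t: 14.17
tool_pos: [0.634, 0.0824, 0.1108]
tool_rot: [-0.271, 3.128, 0.001]
ft_force: [3.1, 1.3, 1.1]
grip_width: 0.0002
finger_force: 1.4
```

```bash
cat >> h.py <<'E'
H=np.array([.5739,.0713,.104]); _a=np.radians(-170.1); AX=np.array([np.cos(_a),np.sin(_a),0]); AY=np.array([-AX[1],AX[0],0])*-1
def pt(x,y,z): return H+AX*x+AY*y+[0,0,z]
def ringcheck(s,tag):
    """mean grey along the predicted bar line for ring angles, minus neighbours, per camera"""
    for n in ('side','scene'):
        im=snapshot(n); cv2.imwrite(f'pics/{tag}_{n}.png',im)
        ref=cv2.imread('pics/h_'+('s' if n=='side' else 'c')+'.png')
        d=cv2.absdiff(im,ref).max(2).astype(float); out=[]
        for th in np.arange(0,4.3,.2):
            e=np.radians(150)-0  # angle from +x: th=0 -> 150 deg, decreasing
            a=e-th; v=[]
            for r in np.linspace(.054,.058,3):
                for y in np.linspace(-.014,.014,9):
                    u,w=proj(n,pt(r*np.cos(a),y,.009+r*np.sin(a))); v.append(cv2.getRectSubPix(d.astype(np.float32),(1,1),(float(u),float(w)))[0,0])
            out.append(int(np.mean(v)))
        print(n,out)
E
python3 - <<'E'
from h import *
s=observe(); P=s['tool_pos']; print(s['t'],P,s['ft_force'],'x',(P-H)@AX,'y',(P-H)@AY)
E
```

```text
14.1667 [0.63396511 0.08241515 0.11082672] [3.06052135 1.29533023 1.13197622] x -0.061081716524802966 y 0.0006226975403616776
```

carry_out(moves=[0.008,0,-0.012,0,0,0,0,0.018,0,-0.025,0,0,0,0,0.03,0,-0.035,0,0,0,0,0.042,0,-0.043,0,0,0,0,0.056,0,-0.05,0,0,0,0,0.07,0,-0.056,0,0,0,0,0.084,0,-0.059,0,0,0,0,0.084,0,-0.059,0,0,0,0])

```text
t: 14.83
tool_pos: [0.591, 0.0745, 0.1398]
tool_rot: [0.271, -3.13, 0.001]
ft_force: [-0.5, -0.6, -0.6]
grip_width: 0.0003
finger_force: 0.0
```

Run:
```python
from h import *
s=observe(); P=s['tool_pos']; print(s['t'],P,s['ft_force'],s['finger_force'],'x',(P-H)@AX,'y',(P-H)@AY)
ringcheck(s,'m')
# reference: ring open, from picture k
```

```text
14.8333 [0.59103814 0.07453116 0.13981306] [-0.52869133 -0.61222931 -0.58367164] 0.0 x -0.017438472675123315 y 0.0002364986170398144
side [4, 4, 30, 50, 62, 48, 35, 7, 6, 6, 6, 6, 6, 6, 6, 6, 6, 6, 5, 6, 5, 21]
scene [3, 3, 2, 45, 58, 28, 10, 3, 2, 3, 3, 2, 2, 3, 3, 3, 3, 3, 3, 3, 3, 23]
```

carry_out(moves=[0.012,0,-0.003,0,0,0,0,0.026,0,-0.003,0,0,0,0,0.04,0,-0.003,0,0,0,0,0.05,0,-0.003,0,0,0,0,0.05,0,-0.003,0,0,0,0])

```text
t: 15.35
tool_pos: [0.5666, 0.0703, 0.1411]
tool_rot: [0.271, -3.13, 0.001]
ft_force: [1.1, -0.2, 0.5]
grip_width: 0.0007
finger_force: 0.0
```

Run:
```python
from h import *
s=observe(); P=s['tool_pos']; print(s['t'],P,s['ft_force'],s['finger_force'],'x',(P-H)@AX,'y',(P-H)@AY)
ringcheck(s,'n')
```

```text
15.35 [0.56664087 0.07029115 0.1410642 ] [ 1.07135408 -0.24019087  0.51480679] 0.0 x 0.00732448815569239 y 0.000254229136584415
side [6, 5, 7, 11, 19, 23, 50, 5, 6, 7, 7, 7, 7, 7, 7, 7, 7, 7, 7, 8, 6, 21]
scene [2, 2, 3, 2, 2, 35, 56, 49, 42, 8, 3, 2, 3, 3, 2, 2, 2, 3, 2, 4, 3, 23]
```

carry_out(moves=[0.01,0,0,0,0,0,0,0.016,0,0,0,0,0,0,0.016,0,0,0,0,0,0,0.016,0,0,0,0,0,0])

```text
t: 15.78
tool_pos: [0.5597, 0.0692, 0.1411]
tool_rot: [-0.271, 3.13, -0.0]
ft_force: [-0.1, -1.0, 0.4]
grip_width: 0.0007
finger_force: 0.0
```

Run:
```python
from h import *
import h
s=observe(); P=s['tool_pos']; print(s['t'],P,s['ft_force'],s['finger_force'],'x',(P-H)@AX,'y',(P-H)@AY)
ringcheck(s,'o')
real=h.snapshot
h.snapshot=lambda n: cv2.imread('pics/k_'+('s' if n=='side' else 'c')+'.png')
print('k:');ringcheck(s,'kk')
# blobs that differ between o and k in side/scene
for n,c in (('side','s'),('scene','c')):
    d=cv2.absdiff(cv2.imread(f'pics/o_{n}.png'),cv2.imread(f'pics/k_{c}.png')).max(2)
    u,v=map(int,proj(n,pt(0,0,.03))); m=(d[v-45:v+40,u-45:u+45]>18)
    print(n,u-45,v-45)
    for r in m[::2,::2]: print(''.join('#' if x else '.' for x in r))
```

```text
15.7833 [0.55970972 0.0691625  0.14108415] [-0.10381775 -0.96840985  0.38384719] 0.0 x 0.01434647572176865 y 0.0003340529547507873
side [6, 6, 7, 11, 23, 59, 51, 65, 7, 8, 22, 21, 23, 52, 41, 22, 10, 8, 7, 8, 6, 21]
scene [3, 2, 2, 2, 3, 69, 53, 47, 10, 3, 3, 2, 3, 22, 30, 20, 13, 2, 3, 4, 3, 25]
k:
side [41, 26, 21, 28, 26, 75, 19, 1, 1, 1, 1, 1, 1, 1, 1, 1, 1, 1, 1, 1, 1, 20]
scene [41, 29, 2, 2, 2, 68, 9, 2, 2, 3, 2, 2, 2, 3, 2, 3, 2, 3, 3, 3, 3, 23]
side 141 192
###############.....#.########...............
##############################...............
.......#######################...............
...................###########...............
.....................#########...............
.....................#########...............
.....................#########...............
.....................##########..............
.....................##########..............
.....................##########..............
.....................##########..............
.....................##########..............
......................#########..............
......................#########
[... 2639 characters left out ...]
..........
..........###............####................
............#####.......##...................
.............................................
.............................................
.............................................
.............................................
..........................................#..
.............................................
.............................................
.............................................
.............................................
.............................................
.............................................
.............................................
.............................................
```

The change picture shows the ring flipped, lying forward near 2.8 rad on the studs. Now I move over the cross bar and press.

carry_out(moves=[0.035,0,-0.004,0,0,0,0,0.072,0,-0.004,0,0,0,0,0.072,0,0,0,0,0,0,0.072,0,0.04,0,0,0,0,0.072,0,0.075,0,0,0,0,0.072,0,0.075,0,0,0,0,0.072,0,0.075,0,0,0,0])

```text
t: 16.47
tool_pos: [0.5242, 0.0633, 0.1034]
tool_rot: [0.272, -3.129, -0.001]
ft_force: [0.2, 0.7, 0.9]
grip_width: 0.0004
finger_force: 0.0
```

carry_out(moves=[0,0,0.008,0,0,0,0,0,0,0.016,0,0,0,0,0,0,0.024,0,0,0,0,0,0,0.03,0,0,0,0,0,0,0.03,0,0,0,0])

```text
t: 16.88
tool_pos: [0.5241, 0.063, 0.0881]
tool_rot: [0.271, -3.129, -0.0]
ft_force: [-0.3, 0.5, -0.0]
grip_width: 0.0007
finger_force: 0.0
```

carry_out(moves=[0,0,0.004,0,0,0,0,0,0,0.008,0,0,0,0,0,0,0.012,0,0,0,0,0,0,0.016,0,0,0,0,0,0,0.016,0,0,0,0])

```text
t: 17.3
tool_pos: [0.5241, 0.063, 0.0801]
tool_rot: [0.271, -3.129, -0.0]
ft_force: [0.5, 0.2, -0.5]
grip_width: 0.0006
finger_force: 0.0
```

carry_out(moves=[0,0,0.003,0,0,0,0,0,0,0.006,0,0,0,0,0,0,0.006,0,0,0,0])

```text
t: 17.55
tool_pos: [0.5243, 0.0631, 0.0774]
tool_rot: [-0.271, 3.13, 0.0]
ft_force: [0.4, -0.3, 0.3]
grip_width: 0.0004
finger_force: 0.4
```

carry_out(moves=[0,0,0.003,0,0,0,0,0,0,0.006,0,0,0,0,0,0,0.006,0,0,0,0])

```text
t: 17.8
tool_pos: [0.5246, 0.0632, 0.0745]
tool_rot: [-0.271, 3.129, 0.0]
ft_force: [0.8, 1.0, 2.2]
grip_width: 0.0003
finger_force: 1.4
```

Contact, at about 2 N up. I'll keep pressing in small steps.

carry_out(moves=[0,0,0.003,0,0,0,0,0,0,0.006,0,0,0,0,0,0,0.006,0,0,0,0])

```text
t: 18.05
tool_pos: [0.5247, 0.0631, 0.0715]
tool_rot: [-0.271, 3.129, 0.0]
ft_force: [1.8, 0.7, 3.6]
grip_width: 0.0004
finger_force: 1.7
```

carry_out(moves=[0,0,0.003,0,0,0,0,0,0,0.006,0,0,0,0,0,0,0.006,0,0,0,0])

```text
t: 18.3
tool_pos: [0.5242, 0.0629, 0.0683]
tool_rot: [0.271, -3.13, -0.0]
ft_force: [1.1, -0.5, 1.1]
grip_width: 0.0002
finger_force: 0.7
```

carry_out(moves=[0,0,0.003,0,0,0,0,0,0,0.006,0,0,0,0,0,0,0.006,0,0,0,0])

```text
t: 18.55
tool_pos: [0.5239, 0.0629, 0.0651]
tool_rot: [0.271, -3.129, 0.0]
ft_force: [0.0, -1.0, 0.5]
grip_width: 0.0006
finger_force: 0.3
```

Run:
```python
from h import *
s=observe(); P=s['tool_pos']; print(s['t'],P,s['ft_force'],'x',(P-H)@AX)
ringcheck(s,'p')
for n,c in (('side','s'),('scene','c')):
    d=cv2.absdiff(cv2.imread(f'pics/p_{n}.png'),cv2.imread(f'pics/k_{c}.png')).max(2)
    u,v=map(int,proj(n,pt(0,0,.03))); m=(d[v-25:v+60,u-30:u+45]>18)
    print(n,u-30,v-25,'hang',proj(n,pt(0,0,-.049)))
    for r in m[::2,::2]: print(''.join('#' if x else '.' for x in r))
```

```text
18.55 [0.52391426 0.06286333 0.0651365 ] [ 0.01292195 -1.04218666  0.51905952] x 0.0506919302286897
side [16, 15, 19, 28, 134, 69, 63, 156, 155, 148, 126, 112, 91, 91, 94, 73, 54, 31, 30, 26, 19, 19]
scene [3, 3, 4, 3, 3, 70, 10, 3, 3, 38, 61, 61, 59, 62, 63, 59, 36, 21, 4, 4, 3, 31]
side 156 212 hang (np.float64(191.15790548522386), np.float64(274.5971124513544))
....#.###.############################
....####.#######..####################
....####.#######..####################
....#.##########..####################
....###.##############################
....##################################
..#####.#############################.
######################################
#.##################################..
####################################.#
############......##################..
######..####.#####.#################.#
######...###########################.#
######...##########.################..
#####.#############.################..
#############.######################.#
######....###.######################..
######..#.###.##########..##########..
########.#...#...##..###..#####
[... 2003 characters left out ...]
.....................................
......................................
......................................
......................................
......................................
......................................
......................................
......................................
......................................
......................................
......................................
......................................
......................................
......................................
......................................
......................................
......................................
......................................
```

carry_out(moves=[-0.001,0,0.003,0,0,0,0,-0.003,0,0.008,0,0,0,0,-0.003,0,0.008,0,0,0,0])

```text
t: 18.9
tool_pos: [0.5255, 0.0631, 0.0609]
tool_rot: [0.271, -3.129, -0.0]
ft_force: [1.1, 0.0, 0.0]
grip_width: 0.0004
finger_force: 0.0
```

carry_out(moves=[-0.002,0,0.004,0,0,0,0,-0.004,0,0.008,0,0,0,0,-0.004,0,0.008,0,0,0,0])

```text
t: 19.15
tool_pos: [0.5276, 0.0636, 0.057]
tool_rot: [0.271, -3.129, -0.0]
ft_force: [0.0, 0.3, 0.1]
grip_width: 0.0005
finger_force: 0.0
```

carry_out(moves=[-0.002,0,0.004,0,0,0,0,-0.004,0,0.008,0,0,0,0,-0.004,0,0.008,0,0,0,0])

```text
t: 19.4
tool_pos: [0.5297, 0.064, 0.0531]
tool_rot: [0.271, -3.129, -0.0]
ft_force: [0.0, -0.5, -0.6]
grip_width: 0.0006
finger_force: 0.0
```

```bash
cat >> h.py <<'E'
def show(n,tag,refname,box,thr=18):
    im=snapshot(n); cv2.imwrite(f'pics/{tag}_{n}.png',im)
    d=cv2.absdiff(cv2.GaussianBlur(im,(0,0),.8),cv2.GaussianBlur(cv2.imread(refname),(0,0),.8)).max(2)
    u,v=map(int,proj(n,pt(0,0,0))); x0,x1,y0,y1=box
    print(n,u+x0,v+y0)
    for r in d[v+y0:v+y1:2,u+x0:u+x1]>thr: print(''.join('#' if x else '.' for x in r))
E
python3 - <<'E'
from h import *
s=observe(); P=s['tool_pos']; print(s['t'],P,s['ft_force'],'x',(P-H)@AX)
for th in (2.9,3.1,3.3,3.5,3.8,4.19):
    a=np.radians(150)-th; print(th,[np.round(proj('scene',pt(.058*np.cos(a),y,.009+.058*np.sin(a)))).astype(int).tolist() for y in (-.02,.02)])
show('scene','q','pics/h_c.png',(-35,25,-25,35))
E
```

```text
19.4 [0.52970973 0.06398136 0.05314389] [ 0.0194045  -0.46670783 -0.62365046] x 0.04479053194935335
2.9 [[295, 142], [300, 134]]
3.1 [[297, 146], [302, 138]]
3.3 [[299, 150], [304, 142]]
3.5 [[302, 153], [307, 145]]
3.8 [[307, 158], [312, 150]]
4.19 [[316, 161], [320, 153]]
scene 285 115
################################....######..................
##########################..........######..................
##########################..........#####...................
##########################........#.####....................
#########################........###....#...................
.....####################.......####...##...................
.............###########........####..###...................
.............###########........#########...................
.............###########........########....................
............############.......#########....................
............###########........#########....................
............###########........#########....................
............###########........#....##......................
............######
[... 318 characters left out ...]
.............................
.........................####..####.........................
........................#####..#####........................
........................####................................
........................##..................................
............................................................
............................................................
............................................................
............................................................
............................................................
............................................................
............................................................
```

The force has dropped to zero and the bar shows below the shaft. I'll withdraw and check.

carry_out(moves=[0.04,0,0,0,0,0,0,0.1,0,0,0,0,0,0,0.1,0,-0.06,0,0,0,0,0.1,0,-0.14,0,0,0,0,0.1,0,-0.22,0,0,0,0,0.1,0,-0.28,0,0,0,0,0.1,0,-0.28,0,0,0,0,0.1,0,-0.28,0,0,0,0])

```text
t: 20.12
tool_pos: [0.4812, 0.0551, 0.1948]
tool_rot: [-0.27, 3.127, -0.002]
ft_force: [-1.3, 0.0, -0.4]
grip_width: 0.0005
finger_force: 0.0
```

carry_out(moves=[0.1,-0.3,0,0,0,0,0,0.1,-0.3,0,0,0,0,0,0.1,-0.3,0,0,0,0,0,0.1,-0.3,0,0,0,0,0,0.1,-0.3,0,0,0,0,0,0.1,-0.3,0,0,0,0,0,0.1,-0.3,0,0,0,0,0,0.1,-0.3,0,0,0,0,0])

```text
t: 20.78
tool_pos: [0.457, -0.0997, 0.193]
tool_rot: [0.274, -3.129, -0.001]
ft_force: [1.1, 0.5, 0.3]
grip_width: 0.0006
finger_force: 0.0
```

Run:
```python
from h import *
s=observe(); P=s['tool_pos']; print(s['t'],P,s['ft_force'],s['grip_width'])
show('scene','r','pics/scene0.png',(-35,35,-25,30))
for th in (2.9,3.5,3.8,4.19):
    a=np.radians(150)-th; print(th,[np.round(proj('side',pt(.058*np.cos(a),y,.009+.058*np.sin(a)))).astype(int).tolist() for y in (-.02,.02)])
print('pin tip',proj('side',pt(0,0,-.044)),proj('scene',pt(0,0,-.044)),'stub',proj('side',pt(0,0,.052)),proj('scene',pt(0,0,.052)))
show('side','r','pics/side0.png',(-35,35,-40,45),30)
```

```text
20.7833 [ 0.45695111 -0.09974793  0.1930306 ] [1.13919556 0.51169074 0.31530323] 0.0006455227235086292
scene 285 115
......................................................................
......................................................................
......................................................................
.................................########.............................
.................................#########............................
................................#########.............................
................................#########.............................
................................#########.............................
................................########..............................
...............................#########..............................
...............................#########..............................
...............................#########..............................
...............................#....##................................
............................................................
[... 3755 characters left out ...]
........................##########...........................
...................................#######............................
......................................##..............................
......................................................................
......................................................................
......................................................................
......................................................................
......................................................................
......................................................................
......................................................................
```

The ring hangs closed at about 4.19 rad in both views. The pin is seated and the arm is clear.

```bash
python3 -c "
from bench import *
print(finish_job())"
```

```text
the job is handed in; nothing more can be done
None
```

The job is handed in at about 21 s: the linch pin is seated in the cross hole, its ring is snapped past both studs and hangs closed under the pin's end, and the arm is clear. No verdict came back.

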